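# Hang the sample padlock on the display's sprung-gate hook

## Robot

A 7-joint arm with a two-finger parallel gripper is mounted at the origin on the work surface. World frame = base frame: x ahead of the robot, y to its left, z up, the work surface at z = 0. Lengths are in m, angles in degrees, forces in N, time in s.
With the tool pointing down it reaches from about 0.35 to 0.9 m from the base axis. Payload 8.1 kg.
Tool frame: the origin (TCP) lies between the finger pads; the fingertips stand robot.nose_length ahead of it and the grasp point (between the pads) lies 5 mm behind it (robot.nose_length is the distance from the TCP to the fingertips, in m); z points along the fingers, x is the direction in which the jaws open and shut, and the axes are right-handed (so a half turn about z gives the same grasp; the last joint's range is limited). The gripper opens to 85 mm and grips with 20 to 120 N. Pads are 22 mm wide; open, the fingers measure 114 mm over their backs; the gripper's body (76 mm by 85 mm) begins 54 mm behind the grasp point. The pads swing forward as they close: fully open they stand 13 mm farther back than shut.
Start: joints at [-75.264, 24.895, 1.432, 90.138, -0.665, 64.973, -4.303], TCP at [0.22, 0.585, 0.212] pointing down, gripper open.
Joint ranges: [-149.89, 149.89], [-25.12, 119.58], [-72.63, 75.52], [4.76, 147.25], [-75.54, 255.54], [6.69, 114.76], [-157.13, 157.13]. Speed limits (degrees/s): [127.2, 127.2, 172.46, 172.46, 180, 180, 180].

## Interface

Orientations are given as a 3x3 rotation matrix whose columns are the frame's x, y, z axes.
In Python, from workcell import robot gives the robot as it stands.
- The arm moves only by the tool apply_moves, never from a script. Its arguments are lists of equal length, an entry for each row: "slide": the shift along the tool's x, y, z in cm, a list of three; "yaw": the turn about the tool's z in degrees. A call has 1 to 8 rows; each row shifts and turns the pose as measured when the row begins, along the tool's axes as they then stand; what a row does not reach is not made up. A row lasts 1/12 s, in which the tool goes at most 41.7 mm and 7.16 degrees, less where a joint would pass 70% of its speed; a pose out of reach is approached as far as the arm can. A call is refused whole if a number of a shift passes 4.17 or a number of a turn 7.16, either way. A call with a gripper value outside its range is refused whole. "jaw" is the closure, from 0 (fully open) to 1 (shut), set as the call begins (left out, the last holds). The fingers move at their own pace and stop on an object; "newtons" is the grip in N (left out, the last holds). Time passes only in rows, so rows that do not move let the fingers close. It gives the time, the measured TCP pose, the force and the opening at its end, in the units of the state.
- robot.get_state(): the state, without advancing time (a new reading comes with each control period).
- robot.read_camera(name): name is "scene" or "top" or "wrist"; returns the picture (480x640x3 uint8, blue, green, red); there is no depth.
- robot.calibration(name): a dict with "camera_matrix" (3x3 intrinsics, pixels), "R" (3x3) and "t" (3): a world point X has camera coordinates R X + t. Camera axes: x right, y down, z forward; pixel columns grow to the right and rows downward; lengths in m; the calibration is good to about 2 mm. The wrist camera is an equidistant fisheye: a pixel r from the principal point sees the ray r / f radians off the axis. A picture is of the moment at which its call begins: read the wrist's pose just before it. calibration takes no time and is no camera call; for the wrist camera it gives the pose at the moment of the call.
- robot.job_done(): hands the job in, once; it reports no verdict.
Trained networks look in the newest picture that a camera, given by its name, has taken for a name from the list of things; names that differ only in an ending like _2 or _b are one class to them, and where a whole thing is asked for, a point or a joint stands for the part that bears it (a point fixed in the world has none). Each returns a list of dicts, best first, with "p" (0 to 1); they miss things now and then, are a little off and sometimes report something else, mostly with a low value. They report only what shows in the picture. A call takes as long as a camera call. They do not tell look-alikes from the thing itself.
- robot.find_in(camera, thing): "bbox" ([centre column, centre row, width, height] in pixels, round what is visible of it).
- robot.masks_of(camera, thing): "pixels" (480x640 bool, what is visible of it) and "bbox" ([centre column, centre row, width, height] in pixels, round what is visible of it).
The state is a dict: "t": time; "joints": joint angles; "qd": joint speeds; "joint_torque": joint torques, N m; "ee_pos": TCP position; "orientation": TCP orientation; "contact_force": force on the tool from outside, world axes, zero at the start; "ft_torque": the same for the moment, N m; "grip_width": finger opening in m.
Only numpy, scipy, OpenCV 4.12 (cv2) and the standard library are available. Lean on these libraries where they do the work, as an engineer would, in place of code of your own. Each camera call takes 0.05 s, during which the arm holds its last target. There are 200 camera calls.

## Task

The sample combination padlock is lying face down on the shop counter. Hang it by its shackle on the sprung-gate hook of the counter display: push the shackle in past the gate so that the gate snaps shut behind it, and leave the lock hanging at rest, its red number-wheel face turned outwards to the customer (away from the perforated board). Leave the stapler, the calculator and the tape dispenser where they are.

Things in the scene. Friction and masses are not known exactly. Their poses are not given: they have to be found in the camera images.
- padlock: Closed combination padlock, metal, 0.15-0.3 kg. Body 45 (x) x 50 (y) x 22 (z) mm, flat faces; shackle out of its +x end. Origin: centre of the red face with the number wheels, which looks along -z; plain silver back at z = 22 mm. Body from x = -22.5 to 22.5 mm. Starts lying on its red face (z up). Hung right, x points up and -z the way the hook points. It also stands steadily on its flat -x end.
- shackle_top (a point): Middle of the padlock shackle's crown, on the bar's centre line; in the padlock's frame x = 58, y = 0, z = 11 mm. The shackle is a U of 7 mm round steel bar, its crown a half circle, its opening 28 mm wide (y) and 32 mm long (x).
- stand: Fixed counter display: perforated board 340 wide, 182 mm high, on an 8 mm base board (x = -45 to 105 mm). Origin on the counter under the sprung-gate hook, in the plane of the board's front; x points out of the board to the customer, z up. Board y = -70 to 270 mm, 12 mm thick, behind x = 0. Plain hooks with blister packs (to x = 60 mm) at y = 80 to 240 mm. The sprung-gate hook lies in y = 0.
- hook_seat (a point): Where the crown's centre line of a hanging shackle lies in the hook; in the stand's frame x = 34, y = 0, z = 116 mm. Anywhere on the bar inside the gate will do. The hook is a 7 mm steel bar: from the board along x at z = 109 mm (centre line) to x = 35 mm, then curving up to an upright nose whose centre line is at x = 51 mm. Board side: only a 4 mm back plate.
- nose_tip (a point): Top of the hook's nose: in the stand's frame x = 51, y = 0, z = 138.5 mm.
- gate_pivot (a point): Pivot of the hook's gate, between small ears; in the stand's frame x = 11, y = 0, z = 160 mm (ears to x = 16 mm, z = 153 to 167 mm). The gate is a 6 mm brass rod that slopes from here down to the inside of the nose (x = 44.5, z = 136 mm) and so closes the hook.
- price_rail (a point): Point on the front of the clear price rail at the display's foot, below the hook; in the stand's frame x = 105, y = 0, z = 16 mm. It marks the customer's side.
- gate (a joint): Angle of the hook's gate, rad: 0 shut against the nose, at most 0.8 pushed in (its tip swings down and towards the board). A spring shuts it; pushed near its tip it starts at about 2 N and takes 5 N fully in. Past about 0.4 the 7 mm shackle bar can pass between nose and gate tip; it must reach the bar at the bottom for the gate to spring back over it.
- stapler: Red and black stapler, 125 (x) x 36 x 52 mm, to be left alone. Origin under its centre.
- calculator: Grey desk calculator, 125 (x) x 95 x 21 mm, to be left alone. Origin under its centre.
- tape_dispenser: Blue tape dispenser, 125 (x) x 52 x 82 mm, to be left alone. Origin under its centre.
Things that resemble listed ones, but are neither listed nor needed, are in the scene too. Of the things that look like the padlock, take the one that is farthest to the robot's right at the start.

How it is judged (in metres and radians):
On the way:
1. the shackle pushes the hook's gate in (value of joint gate above 0.2 rad and distance between shackle_top and nose_tip below 0.045 m), for 0.02 s.
At the end, for the whole second after the job is handed in: The shackle's crown lies on the hook's bar inside the shut gate (between board and nose, within 20 mm sideways, 2 to 20 mm above the bar's centre line; gate within 0.08 rad of shut); the lock hangs shackle up within 0.35 rad of plumb, red face to the price rail's side, at rest (x of shackle_top in the frame of stand between 0.004 and 0.048 m and y of shackle_top in the frame of stand between -0.02 and 0.02 m and z of shackle_top in the frame of stand between 0.111 and 0.128 m and value of joint gate below 0.08 rad and angle between padlock's own x axis and vertical below 0.35 rad and z of price_rail in the frame of padlock below -0.02 m and linear speed of padlock below 0.06 m/s and angular speed of padlock below 0.8 rad/s); the robot touches nothing.
It fails at once if the stapler, calculator or tape dispenser is moved by more than 20 mm (distance of any of stapler, calculator, tape_dispenser from where it was at the start of the episode above 0.02 m).
It also fails if it takes over 62 s, if anything falls off the work surface, if the arm or the gripper's body presses on something with over 40 N, if the wrist force passes 120 N, or if a joint passes its speed limit or range.

## Working session

There is one attempt and no reset: what is moved stays moved. The work goes in short steps, Python scripts to look and compute and a tool call to move; the robot and the scene stay as the last step left them, time stands still between calls to the robot, and variables do not carry over. Pictures are saved under pics/ and viewed, about 8 in all and at most 12, crops included, and the job is handed in when it is done.

Besides the shell and the picture viewer there is one more tool, called by a JSON object that holds its "op" and its "data". apply_moves: Moves the arm, as the interface text tells. Its arguments: {"type":"object","properties":{"slide":{"type":"array"},"yaw":{"type":"array"},"jaw":{"type":"number"},"newtons":{"type":"number"}},"required":["slide","yaw"]}

```bash
mkdir -p pics; ls; python3 - <<'E'
from workcell import robot
import cv2, numpy as np
s=robot.get_state(); print({k:np.round(v,3).tolist() for k,v in s.items()}, robot.nose_length)
ims=[]
for c in ("scene","top"):
    im=robot.read_camera(c); cv2.imwrite(f"pics/{c}0.png",im)
    k=robot.calibration(c); print(c,np.round(k["camera_matrix"],1).tolist(),np.round(k["R"],4).tolist(),np.round(k["t"],4).tolist())
    for n in ("padlock","stand","hook_seat","gate","stapler","calculator","tape_dispenser"):
        try: print(n,[(np.round(d["bbox"]).tolist(),round(d["p"],2)) for d in robot.find_in(c,n)][:5])
        except Exception as e: print(n,e)
E
```

```text
pics
{'t': 0.0, 'joints': [-75.264, 24.937, 1.431, 90.191, -0.666, 64.97, -4.304], 'qd': [-0.049, 0.001, 0.005, 0.012, -0.004, 0.021, 0.098], 'joint_torque': [0.0, -67.046, 1.026, -31.622, 0.016, 0.012, 0.0], 'ee_pos': [0.22, 0.584, 0.211], 'orientation': [[0.352, 0.936, -0.0], [0.936, -0.352, -0.002], [-0.002, 0.0, -1.0]], 'contact_force': [0.073, -0.379, -0.356], 'ft_torque': [0.042, 0.048, -0.062], 'grip_width': 0.086} 0.014
scene [[489.9, 0.0, 318.0], [0.0, 489.9, 238.4], [0.0, 0.0, 1.0]] [[-0.8089, 0.5878, 0.0128], [0.3621, 0.5152, -0.7768], [-0.4632, -0.6238, -0.6296]] [0.4866, -0.0414, 1.238]
padlock [([366.0, 292.0, 40.0, 27.0], 0.98), ([320.0, 256.0, 40.0, 19.0], 0.57)]
stand []
hook_seat [([486.0, 370.0, 230.0, 220.0], 0.96)]
gate [([484.0, 371.0, 230.0, 216.0], 0.67), ([439.0, 310.0, 19.0, 16.0], 0.44)]
stapler [([306.0, 202.0, 34.0, 40.0], 0.62)]
calculator [([252.0, 297.0, 70.0, 57.0], 0.97), ([250.0, 192.0, 48.0, 43.0], 0.34), ([304.0, 201.0, 29.0, 45.0], 0.27)]
tape_dispenser [([248.0, 195.0, 46.0, 43.0], 0.6)]
top [[500.2, 0.0, 319.4], [0.0, 500.2, 245.9], [0.0, 0.0, 1.0]] [[-0.0024, -1.0, -0.0065], [-0.9861, 0.0035, -0.166], [0.166, 0.006, -0.9861]] [-0.1115, 0.5149, 0.9998]
padlock [([342.0, 264.0, 29.0, 43.0], 0.91), ([275.0, 267.0, 38.0, 34.0], 0.7), ([285.0, 325.0, 42.0, 28.0], 0.67)]
stand [([115.0, 248.0, 216.0, 97.0], 0.89), ([483.0, 251.0, 65.0, 29.0], 0.48)]
hook_seat [([115.0, 248.0, 212.0, 99.0], 0.8)]
gate [([164.0, 243.0, 5.0, 7.0], 0.5), ([338.0, 263.0, 36.0, 32.0], 0.39)]
stapler [([433.0, 302.0, 66.0, 20.0], 0.88)]
calculator [([337.0, 175.0, 49.0, 62.0], 0.56), ([342.0, 269.0, 30.0, 42.0], 0.43)]
tape_dispenser [([482.0, 250.0, 66.0, 29.0], 0.89)]
```

View pics/scene0.png

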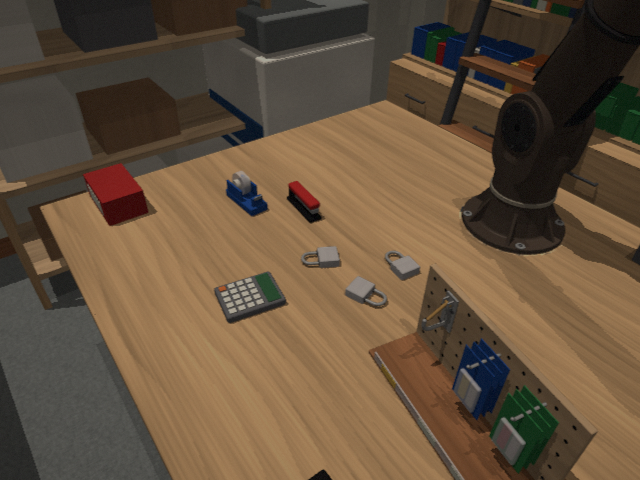

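```bash
python3 - <<'E'
import cv2, numpy as np
t=cv2.imread("pics/top0.png"); 
a=cv2.resize(t[170:360,230:400],None,fx=3.15,fy=3.15,interpolation=cv2.INTER_CUBIC)[:598]
b=cv2.resize(t[170:320,0:240],None,fx=1.1,fy=1.1)
c=np.zeros((600,800,3),np.uint8); c[:a.shape[0],:a.shape[1]]=a; c[:b.shape[0],a.shape[1]:a.shape[1]+b.shape[1]]=b[:,:800-a.shape[1]]
cv2.imwrite("pics/c1.png",c); print(a.shape)
E
```

```text
(598, 536, 3)
```

View pics/c1.png

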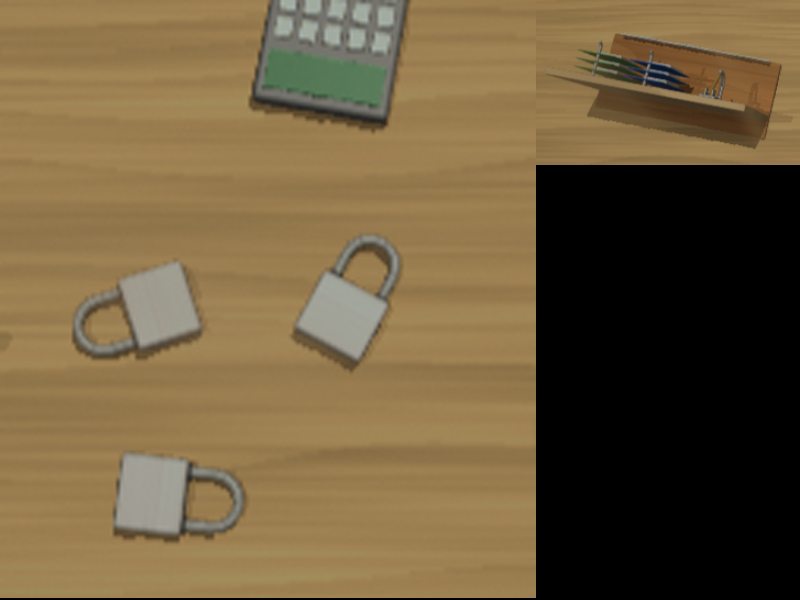

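Candidates for the padlock in the top view are (275,267), (285,325) and (342,264). Column grows towards -y, so the robot's rightmost is (342,264). The crop shows it clearly: silver back up, shackle pointing up and to the right. It is not a calculator or a decoy.

Next I'll fit the padlock pose and zoom in on the stand.

```bash
cat > h.py <<'E'
import numpy as np, cv2
from workcell import robot
def ray(c,uv,k=None):
    k=k or robot.calibration(c); K=np.array(k["camera_matrix"]);R=np.array(k["R"]);t=np.array(k["t"])
    x=(uv[0]-K[0,2])/K[0,0]; y=(uv[1]-K[1,2])/K[1,1]
    if c=="wrist":
        r=np.hypot(x,y); d=np.array([np.sin(r)*x/r,np.sin(r)*y/r,np.cos(r)]) if r>0 else np.array([0,0,1.])
    else: d=np.array([x,y,1.])
    return -R.T@t, R.T@d
def onz(c,uv,z,k=None):
    o,d=ray(c,uv,k); return o+d*(z-o[2])/d[2]
def proj(c,X,k=None):
    k=k or robot.calibration(c); K=np.array(k["camera_matrix"]);R=np.array(k["R"]);t=np.array(k["t"])
    p=np.atleast_2d(X)@R.T+t
    if c=="wrist":
        rr=np.hypot(p[:,0],p[:,1]); th=np.arctan2(rr,p[:,2]); n=p[:,:2]/rr[:,None]*th[:,None]
    else: n=p[:,:2]/p[:,2:]
    return n*[K[0,0],K[1,1]]+K[:2,2]
E
python3 - <<'E'
from h import *
m=robot.masks_of("top","padlock"); 
for d in m: print(np.round(d["bbox"]),round(d["p"],2),d["pixels"].sum())
d=min(m,key=lambda d:abs(d["bbox"][0]-342)+abs(d["bbox"][1]-264))
ys,xs=np.nonzero(d["pixels"]); P=np.array([onz("top",(x,y),0.015)[:2] for x,y in zip(xs,ys)])
c=P.mean(0); w,v=np.linalg.eigh(np.cov((P-c).T)); u=v[:,1]; print("mask c",c,"axis",u,np.degrees(np.arctan2(u[1],u[0])))
for z,l in ((.022,"back"),(.011,"sh")): print(l,np.round([onz("top",p,z)[:2] for p in ((342,264),(347.5,246.0))],4))
t=cv2.imread("pics/top0.png"); s=cv2.imread("pics/scene0.png")
c=np.zeros((600,800,3),np.uint8)
a=cv2.resize(s[255:480,360:600],None,fx=2.5,fy=2.5,interpolation=cv2.INTER_CUBIC)[:600]
cv2.imwrite("pics/s1.png",a)
b=cv2.resize(t[185:310,5:235],None,fx=3.4,fy=3.4,interpolation=cv2.INTER_CUBIC); cv2.imwrite("pics/t1.png",b); print(a.shape,b.shape)
E
```

```text
[273. 269.  43.  35.] 0.77 666
[341. 265.  30.  42.] 0.59 581
[285. 326.  39.  24.] 0.55 647
[163. 246.   6.  15.] 0.49 38
mask c [ 0.47298443 -0.15539848] axis [-0.7971685   0.60375689] 142.86055862178316
back [[ 0.4791 -0.1605]
 [ 0.5176 -0.1725]]
sh [[ 0.4806 -0.1609]
 [ 0.5195 -0.1731]]
(562, 600, 3) (425, 782, 3)
```

View pics/s1.png

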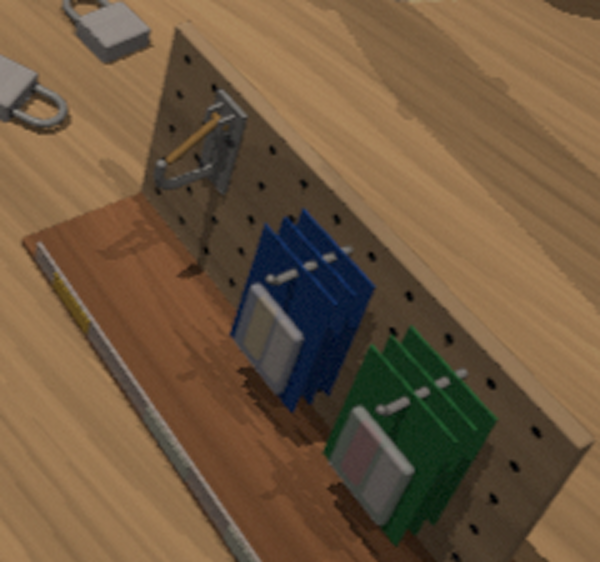

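View pics/t1.png

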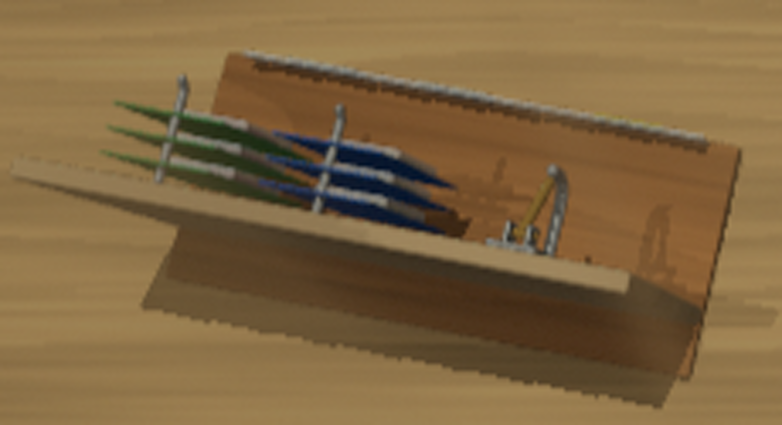

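```bash
python3 - <<'E'
from h import *
from scipy.optimize import least_squares
S=lambda u,v:(360+u/2.5,255+v/2.5); T=lambda u,v:(5+u/3.4,185+v/3.4)
C=[("scene",S(160,163),(51,0,138.5)),("scene",S(23,242),(105,-70,8)),("scene",S(142,192),(0,-70,8)),("scene",S(178,27),(0,-70,182)),("scene",S(588,447),(0,270,182)),("scene",S(218,115),(11,0,160)),
("top",T(740,150),(105,-70,8)),("top",T(690,380),(-45,-70,8)),("top",T(228,55),(105,270,8)),("top",T(630,269),(0,-70,182)),("top",T(12,158),(0,270,182)),("top",T(555,170),(51,0,138.5))]
ks={c:robot.calibration(c) for c in("scene","top")}
def W(p,X):
    c,s=np.cos(p[2]),np.sin(p[2]); X=np.array(X)/1000; return np.array([p[0]+c*X[0]-s*X[1],p[1]+s*X[0]+c*X[1],X[2]])
def f(p): return np.concatenate([proj(c,W(p,X),ks[c])[0]-uv for c,uv,X in C])
r=least_squares(f,[.5,.3,0],loss="soft_l1"); print("stand",r.x,np.degrees(r.x[2])); print(np.round(r.fun.reshape(-1,2),1).tolist()); print("nose",W(r.x,(51,0,138.5)))
L=lambda u,v:(230+u/3.15,170+v/3.15)
for n,p,z in(("lt",(328,271),.022),("rt",(388,297),.022),("rb",(353,357),.022),("lb",(296,324),.022),("crown",(373,238),.011)):
    print(n,np.round(onz("top",L(*p),z,ks["top"])*1000,1))
s=robot.get_state();k=robot.calibration("wrist");print(np.round(-np.array(k["R"]).T@k["t"]-s["ee_pos"],3),np.round(k["R"],3).tolist(),k["camera_matrix"])
E
```

```text
stand [ 0.46917412  0.18847525 -0.18603909] -10.659254658159496
[[0.5, -1.3], [-1.1, -2.4], [-1.5, -0.7], [-1.9, -1.6], [-3.0, -0.2], [-0.4, 1.3], [-1.5, -0.6], [-1.9, -0.1], [-2.1, -0.2], [-1.1, 1.4], [-1.4, 0.3], [-2.8, 0.6]]
nose [0.51929409 0.17904189 0.1385    ]
lt [ 496.2 -144.    22. ]
rt [ 478.4 -184.1   22. ]
rb [ 438.2 -160.2   22. ]
lb [ 460.4 -122.3   22. ]
crown [ 520.4 -175.1   11. ]
[-0.079  0.03   0.162] [[0.352, 0.936, 0.0], [0.885, -0.333, 0.325], [0.304, -0.114, -0.946]] [[371.64829954   0.         319.42223248]
 [  0.         371.64829954 240.31951608]
 [  0.           0.           1.        ]]
```

{"op": "apply_moves", "data": {"slide": [[-3, 2.4, -0.8], [-3.2, 2.5, 0], [-3.2, 2.5, 0], [-3.2, 2.5, 0], [-3.2, 2.5, 0], [-3.2, 2.5, 0], [-3.2, 2.5, 0], [-3.2, 2.5, 0]], "yaw": [0, 0, 0, 0, 0, 0, 0, 0], "jaw": 0.3, "newtons": 20}}

```text
t: 1.52
ee_pos: [0.3152, 0.2765, 0.2178]
orientation: [[0.339, 0.941, -0.001], [0.941, -0.339, 0.005], [0.005, -0.003, -1.0]]
contact_force: [1.2, -0.1, 0.7]
grip_width: 0.0593
```

{"op": "apply_moves", "data": {"slide": [[-3.2, 2.5, 0], [-3.2, 2.5, 0], [-3.2, 2.5, 0], [-3.2, 2.5, 0], [-3.2, 2.5, 0], [-3.2, 2.5, 0], [-3.2, 2.5, 0], [-3.2, 2.5, 0]], "yaw": [0, 0, 0, 0, 0, 0, 0, 0]}}

```text
t: 2.18
ee_pos: [0.4164, -0.0413, 0.2183]
orientation: [[0.338, 0.941, 0.006], [0.941, -0.338, 0.012], [0.013, 0.002, -1.0]]
contact_force: [1.2, 0.0, -0.3]
grip_width: 0.0601
```

{"op": "apply_moves", "data": {"slide": [[-2.8, 1.9, 1.7], [-2.8, 1.9, 1.7], [-2.9, 1.9, 1.6], [0, 0, 0]], "yaw": [2, 2, 1, 0]}}

```text
t: 2.52
ee_pos: [0.4422, -0.1545, 0.1686]
orientation: [[0.429, 0.903, 0.017], [0.903, -0.429, 0.008], [0.015, 0.012, -1.0]]
contact_force: [-0.9, 0.2, 0.1]
grip_width: 0.0597
```

```bash
python3 - <<'E'
from h import *
s=robot.get_state(); k=robot.calibration("wrist"); im=robot.read_camera("wrist"); print(np.round(s["ee_pos"],4),np.round(s["orientation"],3).tolist(),s["grip_width"],robot.nose_length)
import pickle; pickle.dump((k,s),open("w1.pkl","wb")); cv2.imwrite("pics/w1.png",im)
m=robot.masks_of("wrist","padlock")
for d in m: print(np.round(d["bbox"]),round(d["p"],2))
E
```

```text
[ 0.4422 -0.1545  0.1686] [[0.429, 0.903, 0.017], [0.903, -0.429, 0.008], [0.015, 0.012, -1.0]] 0.05971347726967591 0.014
[464. 175.  84.  87.] 0.91
[389.  55. 106.  69.] 0.71
[332. 249.  57.  88.] 0.67
```

View pics/w1.png

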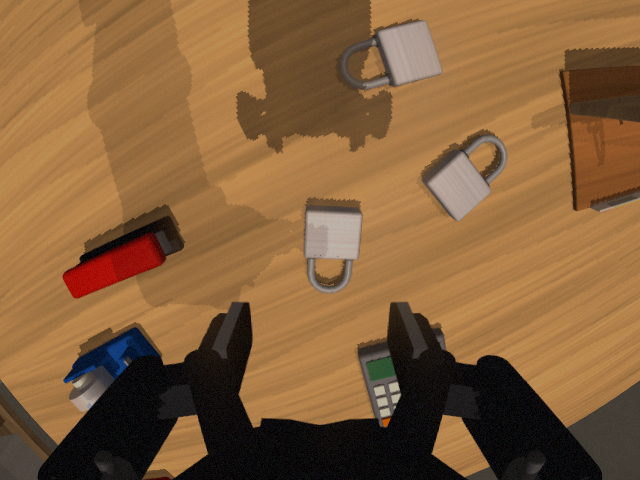

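```bash
python3 - <<'E'
from h import *
import pickle; k,s=pickle.load(open("w1.pkl","rb"))
P={n:onz("wrist",uv,z,k) for n,uv,z in(("tl",(306,208),.022),("tr",(361,210),.022),("bl",(305,258),.022),("br",(360,261),.022),("crown",(329,288),.011),("shL",(308,272),.011),("shR",(350,273),.011))}
for n in P: print(n,np.round(P[n]*1000,1))
c=(P["tl"]+P["tr"]+P["bl"]+P["br"])/4; u=P["crown"]-c; y=P["tr"]+P["br"]-P["tl"]-P["bl"]
print(c,np.linalg.norm(u[:2]),np.degrees(np.arctan2(u[1],u[0])),np.degrees(np.arctan2(y[1],y[0]))-90,np.linalg.norm(y)/2)
E
```

```text
tl [ 433.3 -160.    22. ]
tr [ 455.2 -118.1   22. ]
bl [ 474.3 -181.    22. ]
br [ 498.5 -137.7   22. ]
crown [ 516.2 -176.2   11. ]
shL [ 492.3 -186.9   11. ]
shR [ 510.5 -151.7   11. ]
[ 0.46530439 -0.14917757  0.022     ] 0.0576363900636578 -27.99934109808026 -28.408933712705725 0.04842120049138447
```

{"op": "apply_moves", "data": {"slide": [[0.6, 2.2, 2.2], [0.6, 2.2, 2.2], [0, 2.2, 2.2], [0, 0, 2.2], [0, 0, 2.2], [0, 0, 0]], "yaw": [1.4, 1.4, 0, 0, 0, 0]}}

```text
t: 3.12
ee_pos: [0.5169, -0.1572, 0.0608]
orientation: [[0.459, 0.888, 0.027], [0.888, -0.459, 0.018], [0.029, 0.016, -0.999]]
contact_force: [-0.6, 0.0, -0.7]
grip_width: 0.0596
```

{"op": "apply_moves", "data": {"slide": [[-0.9, -0.1, 0], [-0.9, -0.1, 0], [0, 0, 1.5], [0, 0, 1.4], [0, 0, 0]], "yaw": [0.5, 0.4, 0, 0, 0]}}

```text
t: 3.53
ee_pos: [0.5086, -0.1707, 0.0371]
orientation: [[0.47, 0.882, 0.034], [0.882, -0.47, 0.02], [0.033, 0.02, -0.999]]
contact_force: [-0.6, 0.1, -0.9]
grip_width: 0.0597
```

{"op": "apply_moves", "data": {"slide": [[-0.2, 0, 1.0], [0, 0, 0.8], [0, 0, 0]], "yaw": [0, 0, 0]}}

```text
t: 3.78
ee_pos: [0.5094, -0.1734, 0.0219]
orientation: [[0.47, 0.882, 0.039], [0.882, -0.471, 0.019], [0.036, 0.025, -0.999]]
contact_force: [-0.6, 0.1, -1.0]
grip_width: 0.0596
```

```bash
python3 - <<'E'
from h import *
im=robot.read_camera("wrist"); cv2.imwrite("pics/w2.png",im[180:460,140:520]); print(robot.get_state()["ee_pos"])
E
```

```text
[ 0.50942786 -0.17364264  0.02233437]
```

View pics/w2.png

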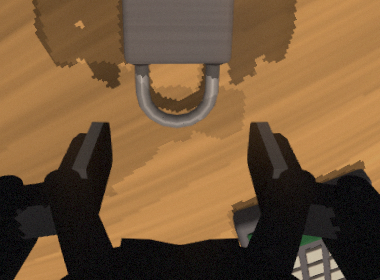

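```bash
python3 - <<'E'
from h import *
s=robot.get_state();k=robot.calibration("wrist");R=np.array(s["orientation"]);p=np.array(s["ee_pos"])
for n,o in(("tcp",(0,0,0)),("padL near tip",(-.03,-.011,.014)),("padR near tip",(.03,-.011,.014)),("padR nearer",(.03,-.011,.004)),("padR far tip",(.03,.011,.014))): print(n,np.round(proj("wrist",p+R@np.array(o),k)[0]-[140,180]))
for uv in((178,120),(135,80),(217,80)): print(np.round(onz("wrist",(uv[0]+140,uv[1]+180),.011,k)*1000,1), np.round((R.T@(onz("wrist",(uv[0]+140,uv[1]+180),.011,k)-p))*1000,1))
E
```

```text
tcp [178. 116.]
padL near tip [120.  84.]
padR near tip [237.  84.]
padR nearer [240.  92.]
padR far tip [234. 121.]
[ 517.3 -177.7   11. ] [-0.2  8.5 11.6]
[ 486.6 -185.7   11. ] [-21.8 -14.7  10.2]
[ 506.6 -149.6   11. ] [ 19.5 -14.2  11.7]
```

```bash
python3 - <<'E'
from h import *
s=robot.get_state();k=robot.calibration("wrist");R=np.array(s["orientation"]);p=np.array(s["ee_pos"])
for uv,x in(((390,303),.030),((249,303),-.030),((410,303),.030),((410,303),.038),((233,302),-.038),((386,350),.03),((247,360),-.03)):
    o,d=ray("wrist",uv,k); o=R.T@(o-p); d=R.T@d; q=o+d*(x-o[0])/d[0]; print(uv,np.round(q*1000,1))
E
```

```text
(390, 303) [ 30.  -10.  -26.4]
(249, 303) [-30.   -7.3 -21.6]
(410, 303) [ 30.  -26.7 -57.1]
(410, 303) [ 38.  -11.1 -28.8]
(233, 302) [-38.   -5.9 -18.3]
(386, 350) [ 30.   13.1 -28. ]
(247, 360) [-30.   11.9 -37.1]
```

{"op": "apply_moves", "data": {"slide": [[0, 0, 0.3], [0, 0, 0.3], [0, 0, 0]], "yaw": [0, 0, 0]}}

```text
t: 4.08
ee_pos: [0.5104, -0.1737, 0.0169]
orientation: [[0.471, 0.881, 0.041], [0.882, -0.472, 0.019], [0.036, 0.027, -0.999]]
contact_force: [0.8, 0.1, -0.5]
grip_width: 0.0599
```

{"op": "apply_moves", "data": {"slide": [[0, 0, 0], [0, 0, 0], [0, 0, 0], [0, 0, 0], [0, 0, 0]], "yaw": [0, 0, 0, 0, 0], "jaw": 0.6}}

```text
t: 4.5
ee_pos: [0.5107, -0.1736, 0.0172]
orientation: [[0.47, 0.882, 0.041], [0.882, -0.471, 0.019], [0.036, 0.027, -0.999]]
contact_force: [0.0, 0.6, -0.2]
grip_width: 0.0341
```

```bash
python3 - <<'E'
from h import *
im=robot.read_camera("wrist"); cv2.imwrite("pics/w3.png",im[180:460,140:520])
E
```

```text
(no output)
```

View pics/w3.png

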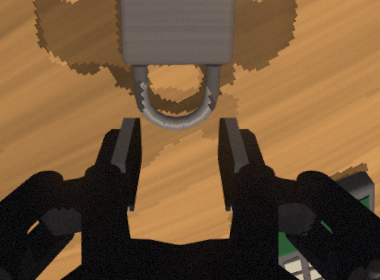

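```bash
python3 - <<'E'
from h import *
s=robot.get_state();k=robot.calibration("wrist");R=np.array(s["orientation"]);p=np.array(s["ee_pos"])
print(np.round(R.T@(-np.array(k["R"]).T@k["t"]-p),4), robot.nose_length)
for uv,x in(((279.5,298.5),-.017),((359,298.5),.017),((270,390),-.017),((372,391),.017)):
    o,d=ray("wrist",uv,k); o=R.T@(o-p); d=R.T@d; q=o+d*(x-o[0])/d[0]; print(uv,np.round(q*1000,1))
E
```

```text
[ 0.0004 -0.0842 -0.1617] 0.014
(279.5, 298.5) [-17.   -7.9 -17.9]
(359, 298.5) [ 17.  -11.4 -24.5]
(270, 390) [-17.    5.9 -62.1]
(372, 391) [ 17.   -3.8 -73.4]
```

The pads closed to 34 mm without meeting the shackle. The picture also puts the fingertips about 21 mm behind the reported TCP, where the documentation says 14 mm ahead. I trust the picture, so I'll reopen and go lower, watching the force.

{"op": "apply_moves", "data": {"slide": [[0, 0, 0], [0, 0, 0], [0, 0, 0], [0, 0, 0]], "yaw": [0, 0, 0, 0], "jaw": 0.3}}

```text
t: 4.88
ee_pos: [0.5108, -0.1736, 0.0173]
orientation: [[0.47, 0.882, 0.041], [0.882, -0.471, 0.019], [0.036, 0.027, -0.999]]
contact_force: [-0.2, 0.6, -0.3]
grip_width: 0.0596
```

{"op": "apply_moves", "data": {"slide": [[0, 0, 0.7], [0, 0, 0.7], [-0.1, 0, 0.5], [0, 0, 0]], "yaw": [0, 0, 0, 0]}}

```text
t: 5.22
ee_pos: [0.5113, -0.174, -0.0036]
orientation: [[0.47, 0.882, 0.042], [0.882, -0.471, 0.019], [0.036, 0.028, -0.999]]
contact_force: [0.4, -0.1, -0.2]
grip_width: 0.0595
```

{"op": "apply_moves", "data": {"slide": [[0, -0.3, 0.3], [0, 0, 0.4], [0, 0, 0.4], [0, 0, 0]], "yaw": [0, 0, 0, 0]}}

```text
t: 5.55
ee_pos: [0.508, -0.1723, -0.0167]
orientation: [[0.47, 0.882, 0.04], [0.882, -0.471, 0.019], [0.036, 0.026, -0.999]]
contact_force: [-0.7, 0.1, -0.2]
grip_width: 0.0599
```

{"op": "apply_moves", "data": {"slide": [[0, 0, 0], [0, 0, 0], [0, 0, 0], [0, 0, 0], [0, 0, 0]], "yaw": [0, 0, 0, 0, 0], "jaw": 0.65}}

```text
t: 5.97
ee_pos: [0.5078, -0.1723, -0.0166]
orientation: [[0.47, 0.882, 0.04], [0.882, -0.471, 0.02], [0.036, 0.026, -0.999]]
contact_force: [-0.6, -0.1, -1.5]
grip_width: 0.0405
```

{"op": "apply_moves", "data": {"slide": [[0, 0, -0.6], [0, 0, -1], [0, 0, -1.2], [0, 0, -1.3], [0, 0, -1.6], [0, 0, -1.8], [0, 0, -1.5], [0, 0, 0]], "yaw": [0, 0, 0, 0, 0, 0, 0, 0]}}

```text
t: 6.63
ee_pos: [0.5026, -0.1744, 0.0809]
orientation: [[0.472, 0.881, 0.038], [0.881, -0.473, 0.02], [0.035, 0.024, -0.999]]
contact_force: [0.9, -0.7, -1.7]
grip_width: 0.0403
```

```bash
python3 - <<'E'
from h import *
im=robot.read_camera("wrist"); s=robot.read_camera("scene"); a=im[120:420,120:520]; st=robot.get_state(); p=proj("scene",st["ee_pos"])[0].astype(int); print(p,st["grip_width"],st["contact_force"])
b=cv2.resize(s[p[1]-70:p[1]+50,p[0]-80:p[0]+80],None,fx=2.5,fy=2.5); cv2.imwrite("pics/w4.png",np.hstack([a,b]))
E
```

```text
[308 233] 0.04051367767707852 [ 0.22895239  0.92952763 -3.44942009]
```

View pics/w4.png

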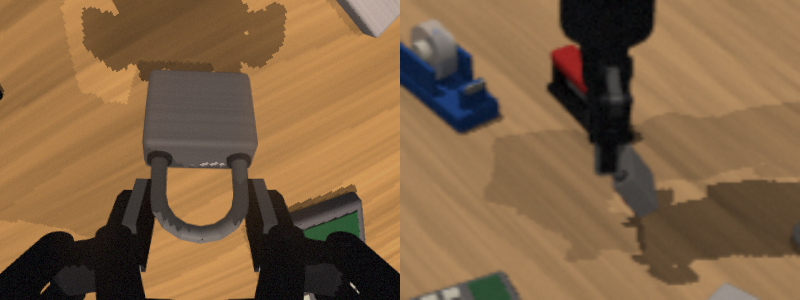

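{"op": "apply_moves", "data": {"slide": [[0, 0, 0], [0, 0, 0], [0, 0, 0], [0, 0, 0], [0, 0, 0], [0, 0, 0], [0, 0, 0], [0, 0, 0]], "yaw": [0, 0, 0, 0, 0, 0, 0, 0]}}

```text
t: 7.4
ee_pos: [0.4988, -0.1725, 0.0742]
orientation: [[0.471, 0.881, 0.028], [0.881, -0.472, 0.022], [0.032, 0.015, -0.999]]
contact_force: [-0.1, 0.7, -2.3]
grip_width: 0.0404
```

```bash
cat > tilt.py <<'E'
from h import *
# bottom body corners seen by wrist: fit lock tilt from silhouette mask
import sys
def go(save=None):
    im=robot.read_camera("wrist"); k=robot.calibration("wrist"); st=robot.get_state()
    if save: cv2.imwrite(save,im)
    ms=robot.masks_of("wrist","padlock")
    for d in ms[:4]: print("w",np.round(d["bbox"]),round(d["p"],2))
    R=np.array(st["orientation"]);p=np.array(st["ee_pos"]); 
    m=min(ms,key=lambda d:abs(d["bbox"][0]-320)+abs(d["bbox"][1]-260))["pixels"]
    best=[]
    for th in range(0,131,5):
      for gx in (40,):
        t=np.radians(th) # lock x in tool: cos*y - sin*z ; lock z: -sin*y... 
        X=np.array([0,np.cos(t),-np.sin(t)]);Z=np.array([0,-np.sin(t),-np.cos(t)]);Y=np.array([1.,0,0])
        for dz in (-26,-22,-30):
          for dy in (-6,-9,-12):
            piv=np.array([0,dy,dz])/1000
            B=np.array([[a,b,c] for a in(-22.5,22.5) for b in(-25,25) for c in(0,22)]+[[40+21*np.sin(q),21*np.cos(q),c] for q in np.linspace(0,np.pi,9) for c in(8,14)])/1000
            q=piv+(B[:,:1]-.040)*X+B[:,1:2]*Y+(B[:,2:]-.011)*Z
            uv=proj("wrist",p+q@R.T,k); n=np.zeros(m.shape,np.uint8)
            for part in(uv[:8],uv): cv2.fillConvexPoly(n,cv2.convexHull(part.astype(np.int32).reshape(-1,1,2)),1)
            mm=cv2.morphologyEx(m.astype(np.uint8),cv2.MORPH_CLOSE,np.ones((45,45)))
            best.append(((n&mm).sum()/(n|mm).sum(),th,dy,dz))
    best.sort(reverse=True); print(np.round(best[:5],2).tolist(), np.round(st["ee_pos"],4), st["grip_width"], np.round(st["contact_force"],1))
if __name__=="__main__": go(sys.argv[1] if len(sys.argv)>1 else None)
E
python3 tilt.py pics/w5.png
```

```text
w [320. 277. 112. 173.] 0.98
w [500. 104. 107. 119.] 0.82
[[0.8, 60.0, -6.0, -26.0], [0.77, 60.0, -6.0, -30.0], [0.77, 65.0, -9.0, -30.0], [0.77, 55.0, -6.0, -26.0], [0.77, 60.0, -6.0, -22.0]] [ 0.4988 -0.1725  0.0742] 0.040305582696082 [ 0.3 -0.5 -1.6]
```

The lock has stuck in the grip about 60° up. Gravity biases which way it can slip, so shaking along tool y should ratchet it upright.

{"op": "apply_moves", "data": {"slide": [[0, 3.5, -0.5], [0, -3.5, 0], [0, 3.5, 0], [0, -3.5, 0], [0, 3.5, 0], [0, -3.5, 0], [0, 0, 0], [0, 0, 0]], "yaw": [0, 0, 0, 0, 0, 0, 0, 0]}}

```text
t: 8.17
ee_pos: [0.4904, -0.1756, 0.0657]
orientation: [[0.485, 0.874, -0.035], [0.875, -0.483, 0.038], [0.017, -0.049, -0.999]]
contact_force: [1.3, 1.1, 0.3]
grip_width: 0.0298
```

```bash
python3 tilt.py pics/w6.png
```

```text
w [314. 275.  68. 114.] 0.77
w [513. 116. 106. 121.] 0.59
[[0.41, 90.0, -12.0, -22.0], [0.4, 95.0, -12.0, -22.0], [0.39, 85.0, -12.0, -22.0], [0.39, 90.0, -9.0, -22.0], [0.38, 100.0, -12.0, -22.0]] [ 0.489  -0.175   0.0655] 0.030031921996612747 [-0.5  0.5 -0.2]
```

View pics/w6.png

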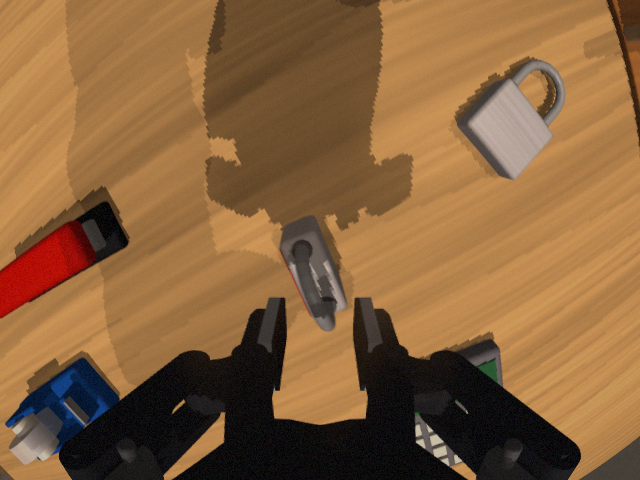

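{"op": "apply_moves", "data": {"slide": [[0, 0, -1.5], [0, 0, -1.5], [0, 0, 0], [0, 0, 0], [0, 0, 0], [0, 0, 0]], "yaw": [0, 0, 0, 0, 0, 0], "jaw": 0.25}}

```text
t: 8.77
ee_pos: [0.4917, -0.1764, 0.098]
orientation: [[0.485, 0.874, -0.032], [0.875, -0.483, 0.04], [0.019, -0.047, -0.999]]
contact_force: [0.9, 0.4, 0.5]
grip_width: 0.064
```

```bash
python3 - <<'E'
from h import *
from scipy.optimize import minimize
k=robot.calibration("wrist"); im=robot.read_camera("wrist"); st=robot.get_state(); cv2.imwrite("pics/w7.png",im)
print(np.round(st["ee_pos"],4),np.round(st["orientation"],3).tolist(),st["grip_width"])
ms=robot.masks_of("wrist","padlock")
for d in ms: print(np.round(d["bbox"]),round(d["p"],2))
m=min(ms,key=lambda d:abs(d["bbox"][0]-320)+abs(d["bbox"][1]-250)); b=m["bbox"]; m=m["pixels"].astype(np.uint8)
mm=cv2.morphologyEx(m,cv2.MORPH_CLOSE,np.ones((25,25)))
q=np.linspace(0,np.pi,9)
def iou(v):
    x,y,a=v; c,s=np.cos(a),np.sin(a); n=np.zeros(m.shape,np.uint8)
    f=lambda L:np.array([[x+c*(-(z-11))/1e3-s*yy/1e3,y+s*(-(z-11))/1e3+c*yy/1e3,(h+22.5)/1e3] for h,yy,z in L])
    for part in([[h,yy,z] for h in(-22.5,22.5) for yy in(-25,25) for z in(0,22)],[[22,yy,z] for yy in(-20,20) for z in (8,14)]+[[40+20*np.sin(t),20*np.cos(t),z] for t in q for z in(8,14)]):
        cv2.fillConvexPoly(n,cv2.convexHull(proj("wrist",f(part),k).astype(np.int32).reshape(-1,1,2)),1)
    return -(n&mm).sum()/(n|mm).sum()
c=onz("wrist",b[:2],.04,k)
best=min(((iou((c[0]+dx,c[1]+dy,np.radians(a))),dx,dy,a) for a in range(-180,180,10) for dx in(-.02,-.01,0,.01,.02) for dy in(-.02,-.01,0,.01,.02)))
r=minimize(iou,[c[0]+best[1],c[1]+best[2],np.radians(best[3])],method="Nelder-Mead",options=dict(initial_simplex=[[c[0]+best[1]+e,c[1]+best[2]+g,np.radians(best[3])+h] for e,g,h in((0,0,0),(.006,0,0),(0,.006,0),(0,0,.2))]))
print(best,r.x,np.degrees(r.x[2]),r.fun,"(angle = dir of red face normal, world)")
hsv=cv2.cvtColor(im,cv2.COLOR_BGR2HSV); red=((hsv[...,0]<8)|(hsv[...,0]>172))&(hsv[...,1]>120)&(hsv[...,2]>60); 
x0,y0=int(b[0]-b[2]/2),int(b[1]-b[3]/2); ys,xs=np.nonzero(red[y0:y0+int(b[3]),x0:x0+int(b[2])]); print("red",len(xs),xs.mean()+x0 if len(xs) else 0,ys.mean()+y0 if len(xs) else 0)
E
```

```text
[ 0.4917 -0.1764  0.0979] [[0.485, 0.874, -0.032], [0.875, -0.483, 0.04], [0.019, -0.048, -0.999]] 0.06429805191665815
[311. 253.  58.  99.] 0.88
[383.   9. 109.  15.] 0.72
[490. 115.  95. 107.] 0.55
(np.float64(2583215806429008.5), 0.02, -0.02, -40) [ 0.52899856 -0.23835296 -0.43146503] -24.721125463178083 0.0 (angle = dir of red face normal, world)
red 54 295.14814814814815 260.8333333333333<stdin>:15: RuntimeWarning: overflow encountered in scalar negative
```

```bash
cat > up.py <<'E'
from h import *
from scipy.optimize import minimize
q=np.linspace(0,np.pi,9)
def fit(ctr=(320,250),a_lo=-180,a_hi=180,z0=0.0):
    k=robot.calibration("wrist"); robot.read_camera("wrist")
    ms=robot.masks_of("wrist","padlock"); m=min(ms,key=lambda d:abs(d["bbox"][0]-ctr[0])+abs(d["bbox"][1]-ctr[1])); b=m["bbox"]
    mm=cv2.morphologyEx(m["pixels"].astype(np.uint8),cv2.MORPH_CLOSE,np.ones((25,25)))
    def iou(v):
        x,y,a=v; c,s=np.cos(a),np.sin(a); n=np.zeros(mm.shape,np.uint8)
        f=lambda L:np.array([[x+c*(-(z-11))/1e3-s*yy/1e3,y+s*(-(z-11))/1e3+c*yy/1e3,(h+22.5)/1e3+z0] for h,yy,z in L])
        for part in([[h,yy,z] for h in(-22.5,22.5) for yy in(-25,25) for z in(0,22)],[[22,yy,z] for yy in(-20,20) for z in (8,14)]+[[40+20*np.sin(t),20*np.cos(t),z] for t in q for z in(8,14)]):
            cv2.fillConvexPoly(n,cv2.convexHull((proj("wrist",f(part),k)*16).astype(np.int32).reshape(-1,1,2)),1,shift=4)
        return -float((n&mm).sum())/float((n|mm).sum())
    c=onz("wrist",b[:2],.04,k); D=(-.02,-.01,0,.01,.02)
    best=min((iou((c[0]+dx,c[1]+dy,np.radians(a))),dx,dy,a) for a in range(a_lo,a_hi,10) for dx in D for dy in D)
    v=np.array([c[0]+best[1],c[1]+best[2],np.radians(best[3])])
    r=minimize(iou,v,method="Nelder-Mead",options=dict(initial_simplex=[v+e for e in np.array([(0,0,0),(.006,0,0),(0,.006,0),(0,0,.2)])]))
    print(np.round(b),np.round(r.x[:2],4),round(np.degrees(r.x[2]),1),round(r.fun,3)); return r.x
if __name__=="__main__":
    fit(); print(np.round(robot.get_state()["ee_pos"],4))
E
python3 up.py
```

```text
[312. 254.  58.  95.] [ 0.4894 -0.1784] -100.2 -0.903
[ 0.4915 -0.1764  0.0978]
```

{"op": "apply_moves", "data": {"slide": [[0, 0, 0], [0, 0, 0], [0, 0, 0], [0, 0, 0], [0, 0, 0], [0, 0, 0], [0, 0, 0], [0, 0, 0]], "yaw": [7.1, 7.1, 7.1, 7.1, 7.1, 7.1, 7.1, 7.1]}}

```text
t: 9.63
ee_pos: [0.4902, -0.1763, 0.0961]
orientation: [[0.997, 0.062, -0.035], [0.064, -0.997, 0.041], [-0.033, -0.043, -0.999]]
contact_force: [0.7, 0.2, -0.2]
grip_width: 0.064
```

{"op": "apply_moves", "data": {"slide": [[0, 0, 0], [0, 0, 0], [0, 0, 0], [0, 0, 0]], "yaw": [7.1, 4, 2, 0]}}

```text
t: 9.97
ee_pos: [0.4898, -0.1757, 0.0948]
orientation: [[0.983, -0.179, -0.038], [-0.178, -0.983, 0.04], [-0.044, -0.033, -0.998]]
contact_force: [-0.3, 0.9, -0.6]
grip_width: 0.0639
```

```bash
python3 - <<'E'
from up import *
v=fit(a_lo=-150,a_hi=-50); s=robot.get_state();k=robot.calibration("wrist");R=np.array(s["orientation"]);p=np.array(s["ee_pos"])
print(np.round(p,4),np.round(R,3).tolist(),np.round(s["joints"],1))
t=R.T@(np.array([v[0],v[1],.0805])-p); print("crown in tool mm",np.round(t*1000,1),"tool x angle",np.degrees(np.arctan2(R[1,0],R[0,0])))
o,d=ray("wrist",(320,420),k); o=R.T@(o-p); d=R.T@d
for y in(-.043,-.038): print(np.round((o+d*(y-o[1])/d[1])*1000,1))
E
```

```text
[322. 264.  82.  65.] [ 0.4887 -0.1787] -95.0 -0.93
[ 0.4898 -0.1757  0.0949] [[0.984, -0.176, -0.038], [-0.174, -0.984, 0.04], [-0.044, -0.033, -0.998]] [-21.   32.7  52.5 112.8 -33.3  54.1  39. ]
crown in tool mm [ 0.1  3.6 14.3] tool x angle -10.045183139975295
[  -0.2  -43.  -122.7]
[-1.00e-01 -3.80e+01 -1.18e+02]
```

{"op": "apply_moves", "data": {"slide": [[0, 0.65, 1.0], [0, 0, 1.5], [0, 0, 1.5], [0, 0, 1.2], [0, 0, 0]], "yaw": [0, 0, 0, 0, 0]}}

```text
t: 10.48
ee_pos: [0.4867, -0.1821, 0.0391]
orientation: [[0.985, -0.169, -0.035], [-0.167, -0.985, 0.04], [-0.041, -0.033, -0.999]]
contact_force: [-1.0, -0.4, 0.6]
grip_width: 0.0638
```

```bash
python3 - <<'E'
from up import *
s=robot.get_state();k=robot.calibration("wrist");R=np.array(s["orientation"]);p=np.array(s["ee_pos"]); print(np.round(p,4),np.round(R,3).tolist(),np.round(s["joints"],1))
t=R.T@(np.array([.4888,-.1786,.0805])-p); print("crown in tool",np.round(t*1000,1))
im=robot.read_camera("wrist"); cv2.imwrite("pics/w8.png",im[150:450,120:520])
E
```

```text
[ 0.4867 -0.1821  0.0391] [[0.985, -0.169, -0.035], [-0.167, -0.985, 0.04], [-0.041, -0.033, -0.999]] [-16.8  36.7  47.7 115.4 -38.3  48.   44.2]
crown in tool [ -0.2  -5.2 -41.2]
```

View pics/w8.png

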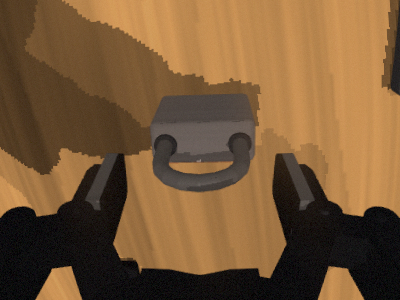

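{"op": "apply_moves", "data": {"slide": [[0, -0.15, 0.5], [0, 0, 0]], "yaw": [0, 0]}}

```text
t: 10.7
ee_pos: [0.4869, -0.1817, 0.0351]
orientation: [[0.985, -0.169, -0.034], [-0.168, -0.985, 0.039], [-0.041, -0.033, -0.999]]
contact_force: [-1.3, 0.1, 0.6]
grip_width: 0.0642
```

{"op": "apply_moves", "data": {"slide": [[0, 0, 0], [0, 0, 0], [0, 0, 0], [0, 0, 0], [0, 0, 0], [0, 0, 0]], "yaw": [0, 0, 0, 0, 0, 0], "jaw": 0.7, "newtons": 60}}

```text
t: 11.2
ee_pos: [0.4877, -0.1821, 0.0368]
orientation: [[0.985, -0.168, -0.032], [-0.167, -0.985, 0.039], [-0.038, -0.033, -0.999]]
contact_force: [-0.5, 0.7, -2.8]
grip_width: 0.0382
```

{"op": "apply_moves", "data": {"slide": [[0, 0, -0.5], [0, 0, -1], [0, 0, -1.5], [0, 0, -2], [0, 0, -2], [0, 0, -2], [0, 0, -2], [0, 0, 0]], "yaw": [0, 0, 0, 0, 0, 0, 0, 0]}}

```text
t: 11.87
ee_pos: [0.4898, -0.1872, 0.1551]
orientation: [[0.985, -0.17, -0.035], [-0.169, -0.985, 0.038], [-0.041, -0.032, -0.999]]
contact_force: [0.8, -1.2, -2.6]
grip_width: 0.0381
```

The opening reads 38 mm and the arm rose slightly while closing, so the pads seem to be on the crown's curve. I'll set the lock down again and grip lower.

{"op": "apply_moves", "data": {"slide": [[0, 0, 2], [0, 0, 2], [0, 0, 2], [0, 0, 2], [0, 0, 2], [0, 0, 1], [0, 0, 0.6], [0, 0, 0]], "yaw": [0, 0, 0, 0, 0, 0, 0, 0]}}

```text
t: 12.53
ee_pos: [0.4877, -0.1831, 0.0384]
orientation: [[0.985, -0.169, -0.028], [-0.168, -0.985, 0.037], [-0.034, -0.032, -0.999]]
contact_force: [-0.8, 0.6, -2.4]
grip_width: 0.0382
```

{"op": "apply_moves", "data": {"slide": [[0, 0, 0.2], [0, 0, 0]], "yaw": [0, 0]}}

```text
t: 12.7
ee_pos: [0.488, -0.1835, 0.0371]
orientation: [[0.985, -0.17, -0.028], [-0.169, -0.985, 0.037], [-0.034, -0.032, -0.999]]
contact_force: [0.2, 0.0, -2.4]
grip_width: 0.0384
```

{"op": "apply_moves", "data": {"slide": [[0, 0, 0], [0, 0, 0], [0, 0, 0], [0, 0, 0]], "yaw": [0, 0, 0, 0], "jaw": 0.35}}

```text
t: 13.03
ee_pos: [0.4905, -0.1847, 0.0401]
orientation: [[0.985, -0.169, -0.022], [-0.169, -0.985, 0.035], [-0.028, -0.031, -0.999]]
contact_force: [0.7, 0.4, -0.4]
grip_width: 0.0555
```

```bash
python3 - <<'E'
from up import *
v=fit(ctr=(320,300),a_lo=-150,a_hi=-50); s=robot.get_state();R=np.array(s["orientation"]);p=np.array(s["ee_pos"])
print(np.round(p,4),"crown in tool mm",np.round(R.T@(np.array([v[0],v[1],.0805])-p)*1000,1),s["grip_width"])
E
```

```text
[317. 292. 102.  99.] [ 0.4899 -0.1801] -93.7 -0.937
[ 0.4904 -0.1846  0.0399] crown in tool mm [ -2.4  -5.6 -40.4] 0.05556996197144942
```

{"op": "apply_moves", "data": {"slide": [[-0.2, -0.1, 0.8], [0, 0, 0.7], [0, 0, 0.4], [0, 0, 0]], "yaw": [0, 0, 0, 0]}}

```text
t: 13.47
ee_pos: [0.4881, -0.1822, 0.0193]
orientation: [[0.985, -0.169, -0.022], [-0.168, -0.985, 0.036], [-0.028, -0.031, -0.999]]
contact_force: [-0.2, 0.1, -0.1]
grip_width: 0.0555
```

{"op": "apply_moves", "data": {"slide": [[0, 0, 0], [0, 0, 0], [0, 0, 0], [0, 0, 0], [0, 0, 0]], "yaw": [0, 0, 0, 0, 0], "jaw": 0.7}}

```text
t: 13.88
ee_pos: [0.4881, -0.1823, 0.0197]
orientation: [[0.985, -0.169, -0.022], [-0.169, -0.985, 0.037], [-0.028, -0.033, -0.999]]
contact_force: [0.5, 0.0, 1.7]
grip_width: 0.047
```

{"op": "apply_moves", "data": {"slide": [[0, 0, 0], [0, 0, 0], [0, 0, 0], [0, 0, 0]], "yaw": [0, 0, 0, 0], "jaw": 0.33}}

```text
t: 14.22
ee_pos: [0.488, -0.1825, 0.0195]
orientation: [[0.985, -0.17, -0.022], [-0.169, -0.985, 0.036], [-0.028, -0.032, -0.999]]
contact_force: [0.7, 0.8, 0.2]
grip_width: 0.0575
```

{"op": "apply_moves", "data": {"slide": [[0, 0, -0.7], [0, 0, -0.4], [0, 0, 0]], "yaw": [0, 0, 0]}}

```text
t: 14.47
ee_pos: [0.488, -0.1832, 0.0314]
orientation: [[0.985, -0.17, -0.023], [-0.169, -0.985, 0.036], [-0.029, -0.032, -0.999]]
contact_force: [-0.2, 0.6, -0.5]
grip_width: 0.0574
```

{"op": "apply_moves", "data": {"slide": [[0, 0, 0], [0, 0, 0], [0, 0, 0], [0, 0, 0], [0, 0, 0], [0, 0, 0]], "yaw": [0, 0, 0, 0, 0, 0], "jaw": 0.7, "newtons": 50}}

```text
t: 14.97
ee_pos: [0.4886, -0.1833, 0.0323]
orientation: [[0.985, -0.17, -0.021], [-0.169, -0.985, 0.036], [-0.027, -0.032, -0.999]]
contact_force: [-0.8, -0.3, 2.0]
grip_width: 0.0395
```

{"op": "apply_moves", "data": {"slide": [[0, 0, -0.5], [0, 0, -1], [0, 0, -1.6], [0, 0, -2], [0, 0, -2], [0, 0, -2], [0, 0, -2], [0, 0, -1.5]], "yaw": [0, 0, 0, 0, 0, 0, 0, 0]}}

```text
t: 15.63
ee_pos: [0.4868, -0.1871, 0.1634]
orientation: [[0.984, -0.173, -0.032], [-0.171, -0.984, 0.038], [-0.038, -0.032, -0.999]]
contact_force: [0.5, 0.6, -2.5]
grip_width: 0.0395
```

{"op": "apply_moves", "data": {"slide": [[0, 0, 0], [0, 0, 0], [0, 0, 0], [0, 0, 0], [0, 0, 0], [0, 0, 0], [0, 0, 0], [0, 0, 0]], "yaw": [-6, -6, -6, -6, -6, -6, -6, -6]}}

```text
t: 16.3
ee_pos: [0.4862, -0.1896, 0.1729]
orientation: [[0.767, 0.641, -0.027], [0.641, -0.766, 0.034], [0.001, -0.044, -0.999]]
contact_force: [-0.2, -0.2, -2.7]
grip_width: 0.0391
```

{"op": "apply_moves", "data": {"slide": [[0, 0, 0], [0, 0, 0], [0, 0, 0], [0, 0, 0], [0, 0, 0], [0, 0, 0], [0, 0, 0], [0, 0, 0]], "yaw": [-6, -6, -6, -6, -6, -6, -4, 0]}}

```text
t: 16.97
ee_pos: [0.4822, -0.1923, 0.1778]
orientation: [[0.14, 0.99, -0.029], [0.99, -0.139, 0.031], [0.026, -0.033, -0.999]]
contact_force: [0.4, 1.0, -2.9]
grip_width: 0.0394
```

{"op": "apply_moves", "data": {"slide": [[2, 0.7, 0], [3, 0.7, 0], [3.5, 0.7, 0], [3.5, 0.7, 0], [3.5, 0.7, 0], [3.5, 0.5, 0], [3.5, 0, 0], [3.5, 0, 0]], "yaw": [0.4, 0.4, 0.4, 0.4, 0.4, 0.4, 0.3, 0]}}

```text
t: 17.63
ee_pos: [0.569, 0.0516, 0.1865]
orientation: [[0.235, 0.972, -0.028], [0.972, -0.234, 0.023], [0.015, -0.032, -0.999]]
contact_force: [0.4, -0.6, -2.3]
grip_width: 0.0394
```

{"op": "apply_moves", "data": {"slide": [[3.3, 0, 0], [3, 0, 0], [2, 0, 0], [1.5, 0, 0], [0, 0, 0], [0, 0, 0]], "yaw": [0, 0, 0, 0, 0, 0]}}

```text
t: 18.13
ee_pos: [0.5919, 0.1628, 0.189]
orientation: [[0.239, 0.971, -0.029], [0.971, -0.239, 0.022], [0.014, -0.034, -0.999]]
contact_force: [-0.0, -0.7, -2.3]
grip_width: 0.0391
```

```bash
python3 - <<'E'
from h import *
import pickle
s=robot.get_state();k=robot.calibration("wrist"); im=robot.read_camera("wrist"); cv2.imwrite("pics/w9.png",im); pickle.dump((k,s),open("w9.pkl","wb"))
R=np.array(s["orientation"]);p=np.array(s["ee_pos"]); print(np.round(p,4),np.round(R,3).tolist(),np.round(s["joints"],1),s["grip_width"])
for n in("padlock","hook_seat"): print(n,[(np.round(d["bbox"]).tolist(),round(d["p"],2)) for d in robot.find_in("wrist",n)])
c=p+R@np.array([-.0017,-.0055,-.048]); d=c[:2]-[.4692,.1885]; print("crown stand",d@[.983,-.185],d@[.185,.983],c[2])
print("yaw",np.degrees(np.arctan2(R[1,0],R[0,0])))
S=lambda X:np.array([.4692+.983*X[0]+.185*X[1],.1885-.185*X[0]+.983*X[1],X[2]])
for n,X in(("nose",(.051,0,.1385)),("corner0",(0,-.07,.182)),("back0",(-.012,-.07,.182)),("base",(.105,-.07,.008)),("pivot",(.011,0,.16))): print(n,np.round(proj("wrist",S(X),k)[0]))
E
```

```text
[0.5919 0.1628 0.189 ] [[0.239, 0.971, -0.029], [0.971, -0.239, 0.022], [0.014, -0.034, -0.999]] [-39.2  27.4  29.6  94.  -16.4  64.1  71.4] 0.039131089411923385
padlock [([74.0, 40.0, 69.0, 60.0], 0.91), ([117.0, 142.0, 71.0, 75.0], 0.8), ([320.0, 300.0, 106.0, 104.0], 0.61)]
hook_seat [([399.0, 105.0, 478.0, 189.0], 0.77)]
crown stand 0.12133128531045945 -0.004745939064118628 0.2371384099186289
yaw 76.15836252490382
nose [315. 137.]
corner0 [162.  50.]
back0 [162.  27.]
base [244. 197.]
pivot [310.  62.]
```

View pics/w9.png

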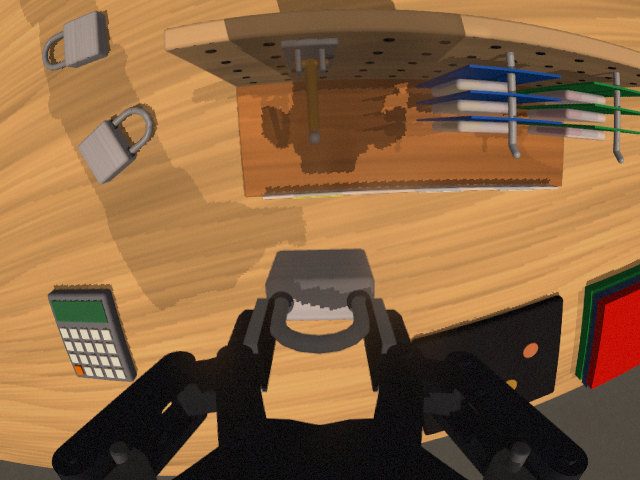

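```bash
python3 - <<'E'
from h import *
import pickle
k,s=pickle.load(open("w9.pkl","rb")); R=np.array(s["orientation"]);p=np.array(s["ee_pos"])
for n,o in(("crown",(-.0017,-.0055,-.048)),("crown0",(0,-.0055,-.048)),("crown+5y",(0,-.0005,-.048))): print(n,np.round(proj("wrist",p+R@np.array(o),k)[0],1))
# legs at body top and back-top corners, back-bottom corners
for a in (0,5,-5):
  t=np.radians(a); d=lambda x,z:np.array([0, -(x-58)*np.sin(t)/1e3-(z-11)*np.cos(t)/1e3, -(x-58)*np.cos(t)/1e3+(z-11)*np.sin(t)/1e3])
  for n,x,y,z in(("top back L",22.5,-25,22),("bot back L",-22.5,-25,22),("bot back R",-22.5,25,22),("top front R",22.5,25,0)):
    o=np.array([0,-.0055,-.048])+d(x,z)+[y/1e3,0,0]; print(a,n,np.round(proj("wrist",p+R@o,k)[0],0))
E
```

```text
crown [313.3 342.1]
crown0 [318.  342.1]
crown+5y [318.  352.9]
0 top back L [262. 275.]
0 bot back L [273. 242.]
0 bot back R [363. 242.]
0 top front R [372. 318.]
5 top back L [262. 281.]
5 bot back L [274. 253.]
5 bot back R [363. 253.]
5 top front R [372. 325.]
-5 top back L [261. 270.]
-5 bot back L [273. 231.]
-5 bot back R [364. 231.]
-5 top front R [372. 311.]
```

{"op": "apply_moves", "data": {"slide": [[0.2, -0.8, 0.9], [0, -1.2, 1], [0, -1.2, 1], [0, -1, 0], [0, -0.5, 0], [0, 0, 0]], "yaw": [-1.5, -1.5, 0, 0, 0, 0], "jaw": 0.7, "newtons": 30}}

```text
t: 18.78
ee_pos: [0.5447, 0.1644, 0.1627]
orientation: [[0.203, 0.979, -0.026], [0.979, -0.202, 0.02], [0.014, -0.03, -0.999]]
contact_force: [0.1, -0.3, -2.2]
grip_width: 0.0394
```

```bash
cat > cr.py <<'E'
from h import *
def crown(o=(.001,-.0055,-.048)):
    s=robot.get_state();R=np.array(s["orientation"]);p=np.array(s["ee_pos"]); c=p+R@np.array(o); d=c[:2]-[.4692,.1885]
    sx=np.array([.983,-.185,0]); print("crown stand mm",np.round([d@[.983,-.185]*1e3,d@[.185,.983]*1e3,c[2]*1e3],1),"yaw",round(np.degrees(np.arctan2(R[1,0],R[0,0])),1),"tilt x",round(R[:,2]@sx,3),"force stand",np.round([np.dot(s["contact_force"],sx),np.dot(s["contact_force"],[.185,.983,0]),s["contact_force"][2]],1),"grip",round(s["grip_width"],4),"t",s["t"])
if __name__=="__main__": crown()
E
python3 cr.py
```

```text
crown stand mm [ 74.6  -9.3 210.9] yaw 78.3 tilt x -0.03 force stand [ 0.1 -0.3 -2.2] grip 0.0394 t 18.7833
```

{"op": "apply_moves", "data": {"slide": [[0.5, 0, 0], [0.45, -0.4, 0], [0, -0.3, 0], [0, 0, 0]], "yaw": [-0.5, -0.5, 0, 0]}}

```text
t: 19.12
ee_pos: [0.5419, 0.175, 0.1655]
orientation: [[0.187, 0.982, -0.022], [0.982, -0.186, 0.021], [0.016, -0.026, -1.0]]
contact_force: [-0.5, -0.3, -2.7]
grip_width: 0.0391
```

```bash
python3 cr.py
```

```text
crown stand mm [ 69.7   0.5 213.6] yaw 79.2 tilt x -0.026 force stand [-0.4 -0.4 -2.7] grip 0.0391 t 19.1167
```

{"op": "apply_moves", "data": {"slide": [[0, -0.4, 0.3], [0, -0.4, 0], [0, -0.4, 0]], "yaw": [0, 0, 0]}}

```text
t: 19.37
ee_pos: [0.5319, 0.1773, 0.1633]
orientation: [[0.187, 0.982, -0.018], [0.982, -0.187, 0.02], [0.017, -0.021, -1.0]]
contact_force: [4.0, -1.5, 0.8]
grip_width: 0.039
```

```bash
python3 cr.py
```

```text
crown stand mm [ 59.2   0.8 211.4] yaw 79.2 tilt x -0.021 force stand [ 4.2 -0.7  0.8] grip 0.039 t 19.3667
```

{"op": "apply_moves", "data": {"slide": [[0, -0.3, 0], [0, -0.3, 0]], "yaw": [0, 0]}}

```text
t: 19.53
ee_pos: [0.5268, 0.1783, 0.1638]
orientation: [[0.188, 0.982, -0.015], [0.982, -0.187, 0.02], [0.017, -0.018, -1.0]]
contact_force: [5.0, -0.8, -3.7]
grip_width: 0.0392
```

```bash
python3 cr.py
```

```text
crown stand mm [ 53.9   0.8 211.9] yaw 79.2 tilt x -0.018 force stand [ 5.1  0.1 -3.7] grip 0.0392 t 19.5333
```

{"op": "apply_moves", "data": {"slide": [[0, -0.4, 0], [0, 0, 0], [0, 1.5, 0], [0, 1.5, 0], [0, 0, 0], [0, 0, 0]], "yaw": [0, 0, 0, 0, 0, 0]}}

```text
t: 20.03
ee_pos: [0.5484, 0.1745, 0.1629]
orientation: [[0.186, 0.982, -0.021], [0.982, -0.185, 0.021], [0.017, -0.025, -1.0]]
contact_force: [-1.1, -1.0, -2.1]
grip_width: 0.0393
```

```bash
python3 cr.py; cat > tf.py <<'E'
from h import *
from scipy.optimize import minimize
q=np.linspace(0,np.pi,9)
def tf():
    k=robot.calibration("wrist"); s=robot.get_state(); im=robot.read_camera("wrist"); cv2.imwrite("pics/tf.png",im)
    R=np.array(s["orientation"]);p=np.array(s["ee_pos"])
    ms=robot.masks_of("wrist","padlock"); m=min(ms,key=lambda d:abs(d["bbox"][0]-320)+abs(d["bbox"][1]-300)); 
    mm=cv2.morphologyEx(m["pixels"].astype(np.uint8),cv2.MORPH_CLOSE,np.ones((25,25)))
    def iou(v):
        t,x0,y0=v; n=np.zeros(mm.shape,np.uint8); z0=-.026
        f=lambda L:p+np.array([[x0+y/1e3,y0-(x-36)*np.sin(t)/1e3-(z-11)*np.cos(t)/1e3,z0-(x-36)*np.cos(t)/1e3+(z-11)*np.sin(t)/1e3] for x,y,z in L])@R.T
        for part in([[h,yy,z] for h in(-22.5,22.5) for yy in(-25,25) for z in(0,22)],[[22,yy,z] for yy in(-20,20) for z in (8,14)]+[[40+20*np.sin(a),20*np.cos(a),z] for a in q for z in(8,14)]):
            cv2.fillConvexPoly(n,cv2.convexHull((proj("wrist",f(part),k)*16).astype(np.int32).reshape(-1,1,2)),1,shift=4)
        return -float((n&mm).sum())/float((n|mm).sum())
    b=min((iou((np.radians(a),x,y)),np.radians(a),x,y) for a in range(-10,60,5) for x in(-.002,.001,.004) for y in(-.012,-.008,-.004,0))
    v=np.array(b[1:]); r=minimize(iou,v,method="Nelder-Mead",options=dict(initial_simplex=[v+e for e in np.array([(0,0,0),(.1,0,0),(0,.003,0),(0,0,.003)])]))
    t,x,y=r.x; tilt=np.degrees(t)
    print("bbox",np.round(m["bbox"]),"tilt rel tool",round(tilt,1),"pivot x,y",np.round([x*1e3,y*1e3],1),"iou",round(r.fun,3),"crown tool mm",np.round([x*1e3,(y-.022*np.sin(t))*1e3,-26-22*np.cos(t)],1))
if __name__=="__main__": tf()
E
python3 tf.py
```

```text
crown stand mm [ 76.1   1.  211. ] yaw 79.3 tilt x -0.025 force stand [-0.9 -1.2 -2.1] grip 0.0393 t 20.0333
bbox [320. 306. 112.  90.] tilt rel tool 10.5 pivot x,y [ 0.2 -2.6] iou -0.922 crown tool mm [  0.2  -6.6 -47.6]
```

{"op": "apply_moves", "data": {"slide": [[0, 0.3, 1.2], [0, 0, 1.4], [0, 0, 1.4], [0, 0, 1.3], [0, 0, 0.7], [0, 0, 0]], "yaw": [0, 0, 0, 0, 0, 0], "newtons": 40}}

```text
t: 20.63
ee_pos: [0.5465, 0.1767, 0.0975]
orientation: [[0.183, 0.983, -0.024], [0.983, -0.183, 0.023], [0.018, -0.028, -0.999]]
contact_force: [0.8, 0.4, -2.5]
grip_width: 0.0396
```

```bash
sed -i 's/o=(.001,-.0055,-.048)/o=(.0002,-.007,-.0478)/' cr.py; python3 cr.py; python3 tf.py
```

```text
crown stand mm [ 72.5   2.  145.4] yaw 79.4 tilt x -0.028 force stand [ 0.8  0.6 -2.5] grip 0.0396 t 20.6333
bbox [320. 305. 109.  88.] tilt rel tool 11.2 pivot x,y [ 0.3 -2.3] iou -0.926 crown tool mm [  0.3  -6.6 -47.6]
```

{"op": "apply_moves", "data": {"slide": [[-0.2, -0.5, 0.1], [0, -0.5, 0.1], [0, 0, 0]], "yaw": [0, 0, 0]}}

```text
t: 20.98
ee_pos: [0.5374, 0.1768, 0.0986]
orientation: [[0.184, 0.983, -0.02], [0.983, -0.183, 0.024], [0.02, -0.024, -1.0]]
contact_force: [0.5, 0.8, -2.3]
grip_width: 0.039
```

```bash
python3 cr.py
```

```text
crown stand mm [ 63.4   0.4 146.5] yaw 79.4 tilt x -0.024 force stand [ 0.4  0.9 -2.3] grip 0.039 t 20.9833
```

{"op": "apply_moves", "data": {"slide": [[0, 0, 0.35], [0, -0.3, 0.1], [0, 0, 0]], "yaw": [0, 0, 0]}}

```text
t: 21.23
ee_pos: [0.5344, 0.178, 0.0951]
orientation: [[0.183, 0.983, -0.018], [0.983, -0.183, 0.026], [0.022, -0.022, -1.0]]
contact_force: [0.2, -0.0, -2.1]
grip_width: 0.0394
```

```bash
python3 cr.py
```

```text
crown stand mm [ 60.1   0.9 143. ] yaw 79.4 tilt x -0.022 force stand [ 0.2 -0.  -2.1] grip 0.0394 t 21.2333
```

{"op": "apply_moves", "data": {"slide": [[0, -0.4, 0], [0, -0.3, 0.05], [0, 0, 0]], "yaw": [0, 0, 0]}}

```text
t: 21.48
ee_pos: [0.527, 0.1795, 0.0949]
orientation: [[0.183, 0.983, -0.017], [0.983, -0.183, 0.026], [0.022, -0.022, -1.0]]
contact_force: [0.4, 0.3, -1.6]
grip_width: 0.0393
```

```bash
python3 cr.py
```

```text
crown stand mm [ 52.6   1.  142.8] yaw 79.4 tilt x -0.022 force stand [ 0.4  0.4 -1.6] grip 0.0393 t 21.4833
```

{"op": "apply_moves", "data": {"slide": [[0, -0.4, 0], [0, -0.3, 0], [0, 0, 0]], "yaw": [0, 0, 0]}}

```text
t: 21.73
ee_pos: [0.5199, 0.1809, 0.0954]
orientation: [[0.183, 0.983, -0.016], [0.983, -0.183, 0.026], [0.023, -0.021, -1.0]]
contact_force: [0.5, -0.6, -0.3]
grip_width: 0.039
```

```bash
python3 cr.py; python3 tf.py
```

```text
crown stand mm [ 45.2   1.  143.3] yaw 79.4 tilt x -0.021 force stand [ 0.6 -0.5 -0.3] grip 0.039 t 21.7333
bbox [319. 307. 111.  85.] tilt rel tool 15.5 pivot x,y [ 0.  -0.2] iou -0.872 crown tool mm [  0.   -6.1 -47.2]
```

{"op": "apply_moves", "data": {"slide": [[0, -0.25, 0.2], [0, 0, 0.4], [0, 0, 0.4]], "yaw": [0, 0, 0]}}

```text
t: 22.08
ee_pos: [0.5191, 0.1817, 0.0861]
orientation: [[0.184, 0.983, -0.013], [0.983, -0.183, 0.027], [0.024, -0.018, -1.0]]
contact_force: [-0.5, -1.0, 1.8]
grip_width: 0.0393
```

```bash
python3 cr.py
```

```text
crown stand mm [ 44.1   1.6 134. ] yaw 79.4 tilt x -0.018 force stand [-0.3 -1.1  1.8] grip 0.0393 t 22.0833
```

{"op": "apply_moves", "data": {"slide": [[0, -0.1, 0.4], [0, 0, 0.4], [0, 0, 0.3]], "yaw": [0, 0, 0]}}

```text
t: 22.33
ee_pos: [0.5177, 0.1823, 0.0734]
orientation: [[0.184, 0.983, -0.013], [0.983, -0.183, 0.027], [0.024, -0.018, -1.0]]
contact_force: [-2.7, -0.1, -1.7]
grip_width: 0.0395
```

```bash
python3 cr.py; python3 tf.py
```

```text
crown stand mm [ 42.7   1.9 121.3] yaw 79.4 tilt x -0.018 force stand [-2.6 -0.6 -1.7] grip 0.0395 t 22.3333
bbox [320. 335. 100.  27.] tilt rel tool 32.8 pivot x,y [-0.4  6.1] iou -0.32 crown tool mm [ -0.4  -5.8 -44.5]
```

{"op": "apply_moves", "data": {"slide": [[0, -0.3, 0.2], [0, 0, 0.1], [0, 0, 0]], "yaw": [0, 0, 0]}}

```text
t: 22.68
ee_pos: [0.5135, 0.1828, 0.0696]
orientation: [[0.184, 0.983, -0.016], [0.983, -0.183, 0.026], [0.023, -0.02, -1.0]]
contact_force: [1.1, -1.2, 1.7]
grip_width: 0.0392
```

```bash
python3 cr.py; python3 - <<'E'
from h import *
im=robot.read_camera("wrist"); s=robot.read_camera("scene")
a=im[40:400,140:540]; b=cv2.resize(s[270:360,385:485],(400,360),interpolation=cv2.INTER_CUBIC); cv2.imwrite("pics/fin.png",np.hstack([a,b]))
E
```

```text
crown stand mm [ 38.6   1.7 117.5] yaw 79.4 tilt x -0.02 force stand [ 1.3 -0.9  1.7] grip 0.0392 t 22.6833
```

View pics/fin.png

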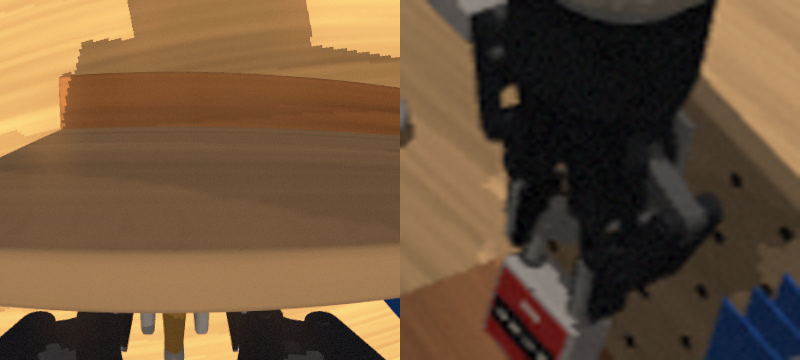

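The crown has reached the bar: about 38 mm out and 117.5 mm high, with an upward contact force. The force spike followed by a drop fits the gate snapping shut. I'll release and retreat straight up.

{"op": "apply_moves", "data": {"slide": [[0, 0, 0], [0, 0, 0], [0, 0, 0], [0, 0, 0], [0, 0, 0], [0, 0, 0]], "yaw": [0, 0, 0, 0, 0, 0], "jaw": 0.25}}

```text
t: 23.28
ee_pos: [0.5151, 0.1831, 0.0709]
orientation: [[0.184, 0.983, -0.012], [0.983, -0.184, 0.027], [0.025, -0.017, -1.0]]
contact_force: [0.3, 1.1, -0.2]
grip_width: 0.0641
```

{"op": "apply_moves", "data": {"slide": [[0, 0.2, -1], [0, 0.3, -2], [0, 0.3, -2.5], [0, 0.5, -3], [0, 0.5, -3], [0, 0.5, -3], [0, 0.5, -3], [0, 0, 0]], "yaw": [0, 0, 0, 0, 0, 0, 0, 0]}}

```text
t: 23.95
ee_pos: [0.5453, 0.1704, 0.2569]
orientation: [[0.186, 0.982, -0.015], [0.982, -0.186, 0.024], [0.02, -0.019, -1.0]]
contact_force: [0.7, -0.4, -0.1]
grip_width: 0.0642
```

{"op": "apply_moves", "data": {"slide": [[-3, 0, 0], [-3.5, 0, 0], [-3.5, 0, 0], [-3.5, 0, 0], [-3.5, 0, 0], [-3, 0, 0], [0, 0, 0], [0, 0, 0]], "yaw": [0, 0, 0, 0, 0, 0, 0, 0]}}

```text
t: 24.62
ee_pos: [0.5091, -0.0341, 0.2602]
orientation: [[0.185, 0.983, -0.003], [0.982, -0.185, 0.027], [0.026, -0.008, -1.0]]
contact_force: [0.9, 0.8, -0.6]
grip_width: 0.0643
```

```bash
cat > chk.py <<'E'
from h import *
S=lambda X:np.array([.4692+.983*X[0]+.185*X[1],.1885-.185*X[0]+.983*X[1],X[2]])
B=np.array([S((.038+a,b,.1175-.058+h)) for a in(-.011,.011) for b in(-.025,.025) for h in(-.0225,.0225)])
for c in("scene","top"):
    im=robot.read_camera(c); cv2.imwrite(f"pics/end_{c}.png",im)
    print(c,"pred body",np.round(np.r_[proj(c,B).min(0),proj(c,B).max(0)]),"crown",np.round(proj(c,S((.038,0,.1175)))[0]))
    for d in robot.find_in(c,"padlock"):
        b=d["bbox"]; print("   det",np.round([b[0]-b[2]/2,b[1]-b[3]/2,b[0]+b[2]/2,b[1]+b[3]/2]),round(d["p"],2))
    hsv=cv2.cvtColor(im,cv2.COLOR_BGR2HSV)
    for g in(0,.2,.4,.8):
        a=np.arctan2(24,33.5)+g; pts=[S((.011+l*np.cos(a),0,.160-l*np.sin(a))) for l in(.012,.02,.028,.036)]
        print("   gate",g,[tuple(hsv[int(round(v)),int(round(u))].tolist()) for u,v in proj(c,np.array(pts))])
    red=((hsv[...,0]<8)|(hsv[...,0]>172))&(hsv[...,1]>120)&(hsv[...,2]>60); lo=proj(c,B).min(0).astype(int)-4; hi=proj(c,B).max(0).astype(int)+4
    ys,xs=np.nonzero(red[lo[1]:hi[1],lo[0]:hi[0]]); print("   red px",len(xs),np.round([xs.mean()+lo[0],ys.mean()+lo[1]],1) if len(xs) else "", "pred face",np.round(proj(c,S((.049,0,.0595)))[0],1))
E
python3 chk.py
```

```text
scene pred body [409. 326. 440. 368.] crown [429. 325.]
   det [408. 320. 438. 369.] 0.95
   det [347. 276. 387. 310.] 0.8
   det [391. 252. 420. 277.] 0.72
   gate 0 [(17, 148, 133), (17, 147, 135), (17, 143, 132), (17, 149, 116)]
   gate 0.2 [(16, 131, 82), (17, 149, 94), (16, 140, 84), (15, 107, 74)]
   gate 0.4 [(17, 78, 62), (16, 115, 71), (15, 105, 80), (16, 101, 83)]
   gate 0.8 [(20, 13, 60), (15, 24, 63), (15, 24, 63), (20, 30, 51)]
   red px 169 [417.4 349.5] pred face [418.6 349.3]
top pred body [159. 240. 192. 258.] crown [167. 244.]
   det [259. 250. 293. 283.] 0.85
   det [267. 315. 304. 339.] 0.63
   gate 0 [(14, 83, 89), (15, 80, 89), (16, 80, 89), (16, 83, 89)]
   gate 0.2 [(16, 81, 88), (16, 80, 89), (14, 81, 91), (16, 84, 91)]
   gate 0.4 [(16, 81, 88), (16, 83, 89), (15, 85, 90), (14, 81, 91)]
   gate 0.8 [(15, 80, 89), (16, 81, 91), (15, 84, 91), (16, 82, 90)]
   red px 0  pred face [177.1 243.7]
```

{"op": "apply_moves", "data": {"slide": [[0, 0, 0], [0, 0, 0], [0, 0, 0], [0, 0, 0], [0, 0, 0], [0, 0, 0], [0, 0, 0], [0, 0, 0]], "yaw": [0, 0, 0, 0, 0, 0, 0, 0]}}

```text
t: 25.48
ee_pos: [0.5104, -0.0263, 0.2589]
orientation: [[0.172, 0.985, -0.005], [0.985, -0.171, 0.027], [0.026, -0.01, -1.0]]
contact_force: [0.7, -0.1, 0.1]
grip_width: 0.0641
```

```bash
python3 chk.py
```

```text
scene pred body [409. 326. 440. 368.] crown [429. 325.]
   det [386. 251. 420. 279.] 0.77
   det [407. 323. 437. 367.] 0.74
   det [345. 274. 387. 306.] 0.67
   gate 0 [(17, 149, 132), (17, 148, 133), (17, 144, 131), (17, 151, 115)]
   gate 0.2 [(16, 135, 81), (17, 143, 96), (16, 141, 83), (18, 112, 73)]
   gate 0.4 [(17, 78, 62), (15, 115, 69), (16, 107, 79), (16, 107, 81)]
   gate 0.8 [(12, 21, 61), (17, 28, 64), (18, 20, 63), (9, 34, 53)]
   red px 157 [417.7 349.2] pred face [418.6 349.3]
top pred body [159. 240. 192. 258.] crown [167. 244.]
   det [265. 313. 305. 340.] 0.68
   det [  6. 199. 137. 279.] 0.67
   det [253. 252. 292. 282.] 0.61
   gate 0 [(16, 82, 90), (16, 81, 91), (14, 82, 90), (14, 82, 90)]
   gate 0.2 [(14, 82, 90), (15, 79, 90), (15, 78, 91), (17, 82, 90)]
   gate 0.4 [(16, 80, 89), (16, 76, 90), (16, 81, 91), (17, 83, 89)]
   gate 0.8 [(15, 79, 90), (16, 81, 91), (15, 79, 90), (15, 83, 92)]
   red px 0  pred face [177.1 243.7]
```

```bash
python3 -c "
from workcell import robot
print(robot.job_done())"
```

```text
the job is handed in; nothing more can be done
None
```

The padlock farthest to the robot's right is hanging on the sprung-gate hook, red face to the customer, and I handed the job in at about 26 s of the 62 s allowed. `job_done` reports no verdict.

**How it went:**
- **Dropped once:** I gripped the lock by its shackle and lifted it. Shaking it to swing it upright made it fall from about 4 cm, and it landed standing on its flat end.
- **Regripped:** I picked it up again by the shackle legs; it took three grips to get the height right.
- **Hung:** I tilted the lock about 10° against the hook's nose, passed the crown over the nose, and pushed it down past the gate to the bar. Then I released it and moved clear.

**Last checks, from the scene camera about 1 s apart:**
- **Position:** the lock's outline and the centre of its red face were within a few pixels of where a hanging lock should be. The red face shifted only about 0.3 px between the two looks.
- **Gate:** brass showed along the whole line where a shut gate should lie. As the crown went in, the force rose by about 4 N and then fell back, which fits the gate opening and snapping shut.
- **Robot:** the gripper was clear, with no contact force beyond sensor noise.

**What disagreed or could not be checked:**
- The wrist pictures put the fingertips about 21 mm behind the reported tool point, not the documented 14 mm ahead. I used the picture value, and the grips and contacts fitted it.
- The top camera could not confirm the hang, because neither the hung lock nor the gate could be made out in it, probably because the arm hid them.
- I did not re-measure the stapler, calculator or tape dispenser at the end. The arm kept away from them.

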